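# Open the fuse box in a motorcycle's under-seat tray

## Task

Open the fuse box in the motorcycle's under-seat tray: with the fingertips press in the snap tab on its cover, then push the released cover along its guides and right off them, until it lies flat on the tray's bare deck behind, completely clear of the guide rails. Only press and push: do not lift or tip up the cover, and do not disturb the relay, spray can, tape roll or screwdriver around it.

Things in the scene. Friction and masses are not known exactly. Their poses are not given: they have to be found in the camera images.
- tray: Grey plastic under-seat tray of a motorcycle, 286 x 272 mm, fixed. Origin: bench level, under the middle of the fuse box; x points the way the cover slides off (away from the robot, turned up to 0.55 rad), z up. Flat deck 50 mm above the bench; rim 13 mm higher at x = -100 and 186, y = -122 and 150 mm. Left (y 62 to 140, x -64 to 58) a battery, 49 mm above the deck; right a control unit.
- guide_rails (a point): Deck level in the middle of the fuse box. Guide rails run along tray x from -50 to +50 mm at y = +-43.5 to +-48, tops 18 mm above the deck; their lips reach in to y = +-38.5 over the cover's edges. At x = -42.5 to -37 each rail has a keeper lug, 10.5 to 18 mm above the deck, reaching in to y = +-23 (46 mm gap between the lugs, through which a fingertip passes).
- deck_behind (a point): Where the cover shall end: deck level, tray x = 115 mm, y = 0. The deck is bare here and level with the seat, from the rails' end (x = 50) to the far rim (inner face x = 181 mm), y within 55 mm of the centre line.
- cover: The fuse box's sliding cover: loose black plastic cap 100 x 84 x 14 mm (x, y, z), about 85 g, on the deck between the rails. Origin: middle of its underside; z up, x the sliding direction. At the start origin and yaw are the tray's, 50 mm higher; about 1.5 mm of play under the lips and at the sides. At tray x = 100 mm it has just left the rails, at 131 it meets the far rim.
- snap_tab (a joint): Angle by which the snap tab is pressed down: 0 at rest, 0.115 at the stop. The tab is a springy tongue of the cover, hinged at cover x = +30 mm, flush with its top; ears at its free end (x -50 to -44, y to +-28) catch on the lugs against +x. From 0.05 (3 mm, 4.5 N at tab_pad) they pass under the lugs; stop at 7 mm, 8 N. It springs back: keep it down until the cover has slid 15 mm.
- tab_pad (a point): Where to press the snap tab: on its top face (64 mm above the bench at rest), on the centre line at cover x = -31 mm. The flat here is 40 mm wide, x -50 to -16 mm. Just beyond it, at x = -16 to -12, a cross rib 36 mm wide and 5 mm high stands on the tab: a fingertip holding the tab down can push the cover along by this rib.
- relay: Bystander: a loose black relay, a block 28 x 28 x 30 mm, standing on the deck right of the fuse box. Origin: middle of its underside.
- spray_can: Bystander: upright yellow and black spray can, 66 mm across, 200 mm high, on the bench left of the tray. Origin: middle of its underside.
- tape_roll: Bystander: roll of paper tape lying flat on the bench right of the tray, 90 mm across, 24 mm high. Origin: middle of its underside.
- screwdriver: Bystander: screwdriver with a red handle, 190 mm long, up to 26 mm high, lying on the bench between the robot and the tray, along its own x. Origin: its underside.
There are look-alikes about, which are no part of the job. What is shaped like the cover but orange is not meant.

How it is judged:
On the way:
1. the snap tab is pressed in far enough to free its ears (beyond 0.045 rad) while the cover is still on its seat (value of joint snap_tab above 0.045 rad and x of cover in the frame of tray below 0.008 m), for 0.05 s.
At the end, for the whole second after the job is handed in: The cover has left its guide rails (at least 98 mm along the tray's x) and lies flat and still on the tray's deck (origin within 5 mm of deck height, tilt under 0.06 rad, within 40 mm of the centre line); relay, spray can, tape roll and screwdriver are within 20 mm of where they were (x of cover in the frame of tray between 0.098 and 0.135 m and y of cover in the frame of tray between -0.04 and 0.04 m and z of cover in the frame of tray between 0.045 and 0.055 m and angle between cover's own z axis and vertical below 0.06 rad and linear speed of cover below 0.01 m/s and distance of each of relay, spray_can, tape_roll, screwdriver from where it was at the start of the episode below 0.02 m); the robot touches nothing.
It fails at once if the cover is lifted: its origin more than 10 mm above the deck (z of cover in the frame of tray above 0.06 m).
It fails at once if the cover is tipped up by more than 0.2 rad (angle between cover's own z axis and vertical above 0.2 rad).
It fails at once if a bystander is moved more than 20 mm (distance of any of relay, spray_can, tape_roll, screwdriver from where it was at the start of the episode above 0.02 m).
It also fails if it takes over 32 s, if anything falls off the work surface, if the arm or the gripper's body presses on something with over 40 N, if the wrist force passes 120 N, or if a joint passes its speed limit or range.

## Robot

A 6-joint arm with a two-finger parallel gripper is mounted at the origin on the work surface. World frame = base frame: x ahead of the robot, y to its left, z up, the work surface at z = 0. Lengths are in m, angles in rad, forces in N, time in s.
With the tool pointing down it reaches from about 0.3 to 0.775 m from the base axis. Payload 14.6 kg.
Tool frame: the origin (TCP) lies midway between the tips of the shut fingers; the grasp point (between the pads) lies 19 mm behind it; z points along the fingers, y is the line along which they close (so a half turn about z gives the same grasp; the last joint's range is limited). The gripper opens to 85 mm and grips with 20 to 120 N. Pads are 22 mm wide; open, the fingers measure 114 mm over their backs; the gripper's body (76 mm by 85 mm) begins 54 mm behind the grasp point. The pads swing forward as they close: fully open they stand 13 mm farther back than shut.
Start: joints at [1.127, 0.3, 1.521, -0, 1.321, -0.067], TCP at [0.202, 0.511, 0.231] pointing down, gripper open.
Joint ranges: [-3.03, 3.03], [-0.79, 2.21], [0.23, 2.52], [-1.04, 4.18], [0, 3.07], [-2.55, 2.55]. Speed limits (rad/s): [2.22, 2.22, 2.57, 3.14, 3.14, 3.14].

## Interface

Orientations are given as a unit quaternion [x, y, z, w].
In Python, from bench import manip gives the robot as it stands.
- The arm moves only by the tool move_arm, never from a script. Its argument "increments" is one flat list of numbers, 7 for each row, row after row: the shift along the world's x, y, z in units of 30 mm (1.0 is 30 mm), then the turn, a rotation vector about the world's x, y, z in rad, then the closure, from -1 (fully open) to 1 (shut). In form: [tx, ty, tz, wx, wy, wz, hand, tx, ty, tz, wx, wy, wz, hand, ...]. A call has 1 to 12 rows; each row shifts and turns the commanded pose from where the row before left it; what a row does not reach is not made up. A row lasts 1/10 s, in which the tool goes at most 50 mm and 8.59 degrees, less where a joint would pass 70% of its speed; a pose out of reach is approached as far as the arm can. A call is refused whole if a number of a shift passes 1 or a number of a turn 0.15, either way. A call with a gripper value outside its range is refused whole. The fingers move at their own pace and stop on an object; the grip force is fixed at half the most. Time passes only in rows, so rows that do not move let the fingers close. It gives the time, the measured TCP pose, the force, the opening and the grip force at its end, in the units of the state.
- manip.get_obs(): the state, without advancing time (a new reading comes with each control period).
- manip.camera(name): name is "scene" or "top"; returns a dict with "image" (384x512x3 uint8, red, green, blue), "depth" (384x512 float32, m along the optical axis (not along the pixel's ray), 0 where there is no reading), "fx", "fy", "cx", "cy" (pixels), "k1" (the pictures are not rectified: a ray, as slopes to the right and down, at radius r is drawn at 1 + k1 r^2 times it, then the intrinsics apply), "extrinsics" (4x4, takes a point from camera to world coordinates). Camera axes: x right, y up, looking along -z (the intrinsics and any distortion apply to the point x, -y, -z); pixel columns grow to the right and rows downward; lengths in m; the calibration is good to about 2 mm. A picture is of the moment at which its call begins.
- manip.finish_job(): hands the job in; it is judged then, once.
The state is a dict: "time_s": time; "joint_pos": joint angles; "joint_vel": joint speeds; "joint_efforts": joint torques, N m; "tcp_pos": TCP position; "eef_rot": TCP orientation; "force": force on the tool from outside, world axes, zero at the start; "ft_torque": the same for the moment, N m; "grip_width": finger opening in m; "gripper_force": force on a finger pad.
Only numpy, scipy, OpenCV 4.12 (cv2) and the standard library are available. Lean on these libraries where they do the work, as an engineer would, in place of code of your own. Each camera call takes 0.05 s, during which the arm holds its last target. There are 200 camera calls.

## Working session

There is one attempt and no reset: what is moved stays moved. The work goes in short steps, Python scripts to look and compute and a tool call to move; the robot and the scene stay as the last step left them, time stands still between calls to the robot, and variables do not carry over. Pictures are saved under pics/ and viewed, at most 10 in all, crops included, and the job is handed in when it is done.

Besides the shell and the picture viewer there is one more tool, called after "Emit:" as name(argument=value, ...) on one line, values as JSON. move_arm: Moves the arm, as the interface text tells. Its arguments: {"type":"object","properties":{"increments":{"type":"array","items":{"type":"number"}}},"required":["increments"]}

```bash
mkdir -p pics
cat > h.py <<'E'
import numpy as np, cv2
from bench import manip
def snap(n):
    c=manip.camera(n); np.savez('%s.npz'%n,**{k:np.array(v) for k,v in c.items()}); return c
def load(n): return dict(np.load('%s.npz'%n))
def ray(c,u,v):
    x=(u-c['cx'])/c['fx'];y=(v-c['cy'])/c['fy']; a,b=x,y
    for _ in range(20):
        s=1+c['k1']*(a*a+b*b); a,b=x/s,y/s
    return a,b
def pt(c,u,v,d=None):
    a,b=ray(c,u,v)
    if d is None: d=np.median(c['depth'][int(v)-1:int(v)+2,int(u)-1:int(u)+2])
    E=c['extrinsics']; return E[:3,:3]@np.array([a*d,-b*d,-d])+E[:3,3]
def ptz(c,u,v,z):
    a,b=ray(c,u,v);E=c['extrinsics'];d=E[:3,:3]@np.array([a,-b,-1.]);o=E[:3,3]
    return o+d*(z-o[2])/d[2]
E
python3 - <<'E'
from h import *
for n in('top','scene'):
    c=snap(n); cv2.imwrite('pics/%s1.png'%n,cv2.resize(c['image'][:,:,::-1],(768,576)))
    print(n,c['fx'],c['k1'],c['extrinsics'].round(3).tolist())
print(manip.get_obs())
E
```

```text
top 450.59074172111195 0.06046677396532315 [[0.012, 0.983, -0.182, 0.381], [-1.0, 0.008, -0.023, 0.05], [-0.021, 0.182, 0.983, 1.205], [0.0, 0.0, 0.0, 1.0]]
scene 388.9642772921462 0.04161335047105713 [[0.567, -0.478, 0.671, 1.231], [0.824, 0.322, -0.467, -0.391], [0.007, 0.817, 0.576, 0.64], [0.0, 0.0, 0.0, 1.0]]
{'time_s': 0.1, 'joint_pos': array([ 1.12743901e+00,  3.00419622e-01,  1.52151721e+00, -4.56637510e-05,
        1.32069848e+00, -6.65993002e-02]), 'joint_vel': array([ 4.53926924e-04, -1.60788258e-03, -4.60288764e-05, -1.00982297e-03,
        4.29536918e-04,  2.09682056e-04]), 'joint_efforts': array([ 1.99883005e-03, -5.44376886e+01, -3.62369227e+01, -5.82544453e-05,
        3.16305435e-03, -2.88765500e-05]), 'tcp_pos': array([0.20227195, 0.51123019, 0.23077657]), 'eef_rot': array([ 1.87261240e-01,  9.82310010e-01, -5.10050033e-04, -1.10087761e-04]), 'force': array([ 0.33600749, -0.21758849,  0.02754304]), 'ft_torque': array([-0.05917682, -0.03586175, -0.03900123]), 'gripper_force': 0.0, 'grip_width': 0.08575232422783013}
```

View pics/top1.png

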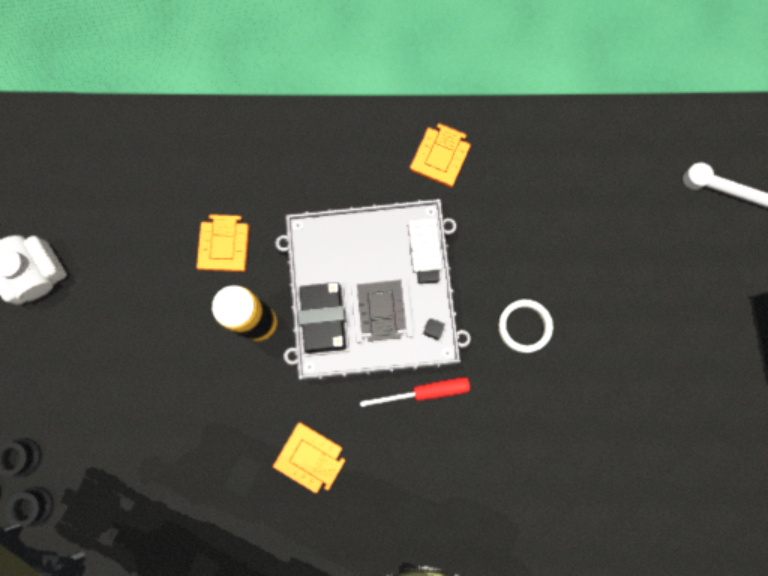

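View pics/scene1.png

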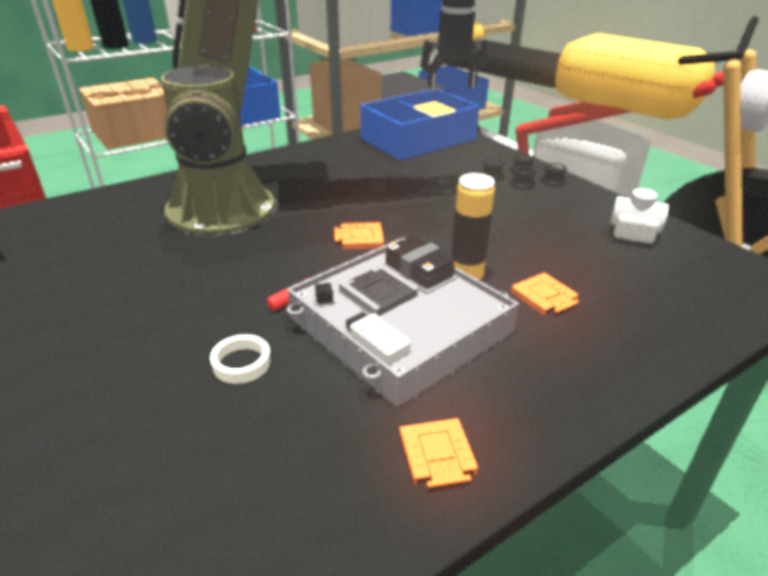

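The top view shows the tray with its corners at about (288,214), (440,201), (459,361) and (299,377). The black cover is at (382,310), the relay at (433,328), the can at (240,310) and the screwdriver at (415,392). The orange plates are decoys. I'll enlarge both views.

Run:
```python
from h import *
c=load('top'); im=c['image'][125:260,185:315,::-1]
cv2.imwrite('pics/topc.png',cv2.resize(im,None,fx=4.4,fy=4.4,interpolation=cv2.INTER_CUBIC))
c=load('scene'); im=c['image'][155:270,180:350,::-1]
im=cv2.convertScaleAbs(im,alpha=1.5)
cv2.imwrite('pics/scenec.png',cv2.resize(im,None,fx=4.4,fy=4.4,interpolation=cv2.INTER_CUBIC))
```

```text
(no output)
```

View pics/topc.png

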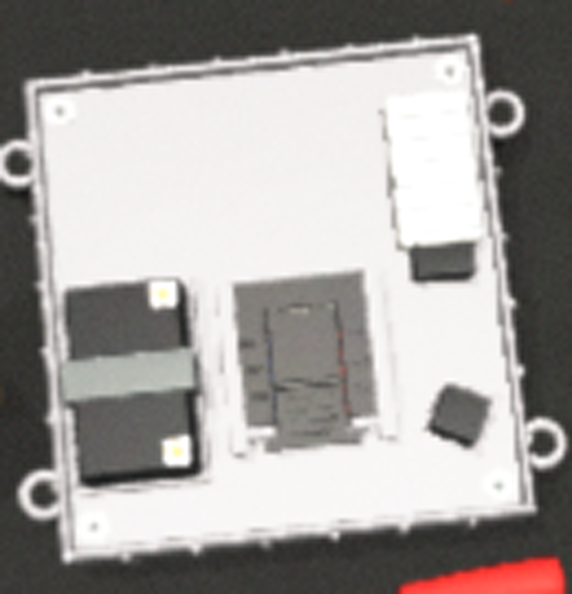

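View pics/scenec.png

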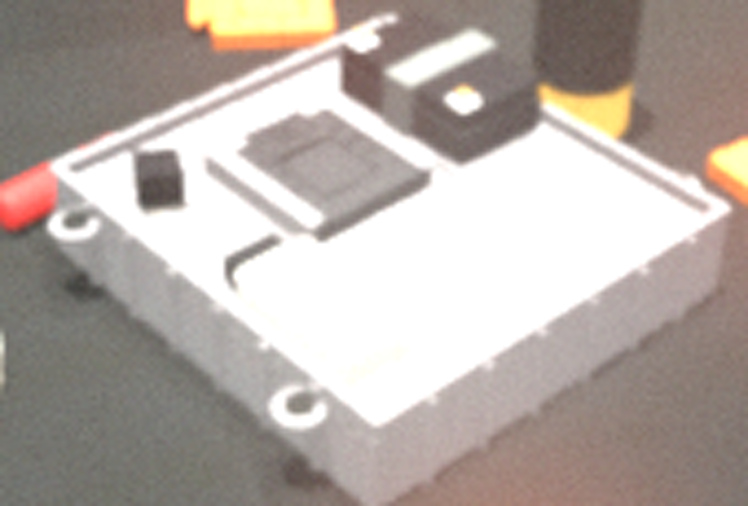

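The top crop shows the rim corners at (27,82), (478,37), (534,510) and (66,560). The cover's far corners are at (234,285) and (363,271), and the tab's near edge is at about y=447. The scene crop shows the rim corners at (372,425), (730,207), (55,168) and (392,15).

Run:
```python
from h import *
T=load('top');S=load('scene')
tr=np.array([[186,150],[186,-122],[-100,-122],[-100,150]])/1e3
tp=np.array([[27,82],[478,37],[534,510],[66,560]])/4.4+[185,125]
sp=np.array([[730,207],[372,425],[55,168],[392,15]])/4.4+[180,155]
def tri(a,b):
    A=[];B=[]
    for c,(u,v) in((T,a),(S,b)):
        E=c['extrinsics'];x,y=ray(c,u,v);d=E[:3,:3]@[x,-y,-1.];d/=np.linalg.norm(d)
        P=np.eye(3)-np.outer(d,d);A.append(P);B.append(P@E[:3,3])
    return np.linalg.solve(sum(A),sum(B))
def fit(W):
    a=(tr[:,0]+1j*tr[:,1]);b=W[:,0]+1j*W[:,1]
    am,bm=a.mean(),b.mean();r=((b-bm)*(a-am).conj()).sum();s=abs(r)/(abs(a-am)**2).sum();r/=abs(r);t=bm-r*am
    print('o',t,'yaw',np.angle(r),'scale',s,'res mm',(abs(b-r*a-t)*1e3).round(1)); return r,t
tw=np.array([tri(a,b) for a,b in zip(tp,sp)]);print('tri z',tw[:,2].round(4));fit(tw)
r,t=fit(np.array([ptz(T,*p,.063) for p in tp]));fit(np.array([ptz(S,*p,.063) for p in sp]))
# cover features & others from top
for n,p,z in(('covFL',(234,285),.064),('covFR',(363,271),.064),('tabNL',(268,450),.064),('tabNR',(362,440),.064),('relay',(460,412),.08),('lugL',(262,432),.068),('lugR',(368,425),.068)):
    w=ptz(T,p[0]/4.4+185,p[1]/4.4+125,z);q=(w[0]+1j*w[1]-t)/r
    dw=pt(T,p[0]/4.4+185,p[1]/4.4+125);print(n,w.round(4),'tray',np.round([q.real*1e3,q.imag*1e3],1),'depth z',dw[2].round(3))
for p in ((300,420),(315,345),(200,220),(440,300)):print('dz',p,pt(T,p[0]/4.4+185,p[1]/4.4+125).round(4))
for p in ((275,170),(330,155),(320,130)):print('sc',p,pt(S,p[0]/4.4+180,p[1]/4.4+155).round(4))
```

```text
tri z [0.0591 0.0583 0.0569 0.0582]
o (0.5489804480524713+0.07356511264179279j) yaw 0.10939001639551718 scale 0.9954677555331 res mm [0.6 1.2 2.1 0.7]
o (0.5473585195094993+0.07196135026248009j) yaw 0.11211950598521567 scale 0.9927532197867339 res mm [0.8 1.6 2.2 1.6]
o (0.555173151217239+0.07108855703332823j) yaw 0.11121090594210675 scale 0.9862779101254786 res mm [2.8 3.4 5.1 1.6]
covFL [0.5922 0.1152 0.064 ] tray [49.4 37.9] depth z 0.063
covFR [0.6012 0.0397 0.064 ] tray [ 49.9 -38.1] depth z 0.064
tabNL [0.4957 0.0938 0.064 ] tray [-48.9  27.5] depth z 0.051
tabNR [0.502  0.0397 0.064 ] tray [-48.7 -27. ] depth z 0.054
relay [ 0.5168 -0.0158  0.08  ] tray [-40.2 -83.8] depth z 0.082
lugL [0.5056 0.0973 0.068 ] tray [-38.7  29.8] depth z 0.069
lugR [0.5102 0.0363 0.068 ] tray [-40.9 -31.3] depth z 0.064
dz (300, 420) [0.5132 0.0756 0.0644]
dz (315, 345) [0.5572 0.0674 0.0635]
dz (200, 220) [0.6337 0.1368 0.0519]
dz (440, 300) [ 0.5867 -0.006   0.0502]
sc (275, 170) [0.5439 0.0481 0.0606]
sc (330, 155) [0.5499 0.083  0.0611]
sc (320, 130) [0.5241 0.0934 0.0605]
```

The tray origin is at about (0.549, 0.072) with yaw 0.112, so the pad is at about (0.518, 0.0685, 0.064). I'll move above it with the fingers shut and tool x along the slide direction (turn +0.489).

Emit:
move_arm(increments=[0.44, -0.615, 0, 0, 0, 0.0204, 1, 0.44, -0.615, 0, 0, 0, 0.0204, 1, 0.44, -0.615, 0, 0, 0, 0.0204, 1, 0.44, -0.615, 0, 0, 0, 0.0204, 1, 0.44, -0.615, 0, 0, 0, 0.0204, 1, 0.44, -0.615, 0, 0, 0, 0.0204, 1, 0.44, -0.615, 0, 0, 0, 0.0204, 1, 0.44, -0.615, 0, 0, 0, 0.0204, 1, 0.44, -0.615, 0, 0, 0, 0.0204, 1, 0.44, -0.615, 0, 0, 0, 0.0204, 1, 0.44, -0.615, 0, 0, 0, 0.0204, 1, 0.44, -0.615, 0, 0, 0, 0.0204, 1])

```text
time_s: 1.3
tcp_pos: [0.3611, 0.2891, 0.2311]
eef_rot: [0.066, 0.998, -0.0, -0.0]
force: [-0.1, 0.6, 0.6]
grip_width: -0.0001
gripper_force: 0.0
```

Emit:
move_arm(increments=[0.44, -0.615, 0, 0, 0, 0.0204, 1, 0.44, -0.615, 0, 0, 0, 0.0204, 1, 0.44, -0.615, 0, 0, 0, 0.0204, 1, 0.44, -0.615, 0, 0, 0, 0.0204, 1, 0.44, -0.615, 0, 0, 0, 0.0204, 1, 0.44, -0.615, 0, 0, 0, 0.0204, 1, 0.44, -0.615, 0, 0, 0, 0.0204, 1, 0.44, -0.615, 0, 0, 0, 0.0204, 1, 0.44, -0.615, 0, 0, 0, 0.0204, 1, 0.44, -0.615, 0, 0, 0, 0.0204, 1, 0.44, -0.615, 0, 0, 0, 0.0204, 1, 0, 0, 0, 0, 0, 0.0204, 1])

```text
time_s: 2.5
tcp_pos: [0.5067, 0.0854, 0.2308]
eef_rot: [-0.056, 0.998, -0.0, -0.0]
force: [0.2, -0.9, 0.1]
grip_width: 0.0002
gripper_force: 0.0
```

Emit:
move_arm(increments=[0.38, -0.56, 0, 0, 0, 0, 1, 0, 0, -0.6, 0, 0, 0, 1, 0, 0, -0.8, 0, 0, 0, 1, 0, 0, -0.8, 0, 0, 0, 1, 0, 0, -0.8, 0, 0, 0, 1, 0, 0, -0.8, 0, 0, 0, 1, 0, 0, -0.6, 0, 0, 0, 1, 0, 0, -0.3, 0, 0, 0, 1, 0, 0, 0, 0, 0, 0, 1, 0, 0, 0, 0, 0, 0, 1])

```text
time_s: 3.5
tcp_pos: [0.5176, 0.0705, 0.091]
eef_rot: [-0.056, 0.998, 0.0, 0.0]
force: [-0.3, -0.2, 0.4]
grip_width: 0.0
gripper_force: 0.0
```

Run:
```python
from h import *
c=snap('scene'); im=cv2.convertScaleAbs(c['image'][140:240,205:305,::-1],alpha=1.5)
a=cv2.resize(im,(400,400),interpolation=cv2.INTER_CUBIC)
c=snap('top'); im=cv2.convertScaleAbs(c['image'][160:260,205:305,::-1],alpha=1.5)
b=cv2.resize(im,(400,400),interpolation=cv2.INTER_CUBIC)
cv2.imwrite('pics/app.png',np.hstack([a,b]))
```

```text
(no output)
```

View pics/app.png

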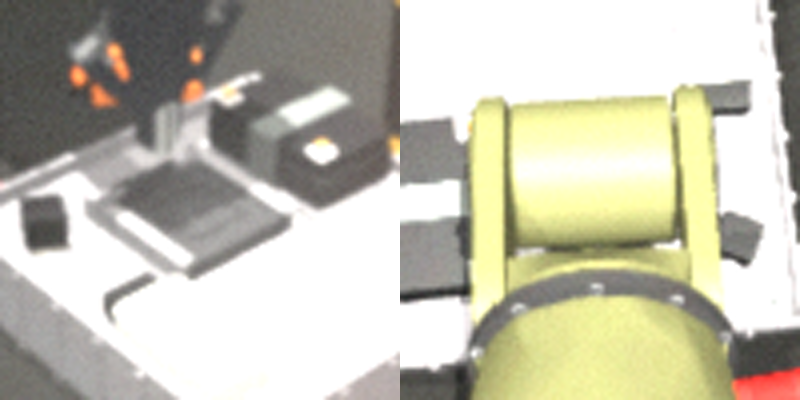

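The fingertip hovers centred above the near end of the cover (scene crop about (168,158)), while the top view is blocked by the arm. Next I go down to contact in small steps.

Emit:
move_arm(increments=[0, -0.05, -0.4, 0, 0, 0, 1, 0, 0, -0.3, 0, 0, 0, 1, 0, 0, -0.1, 0, 0, 0, 1, 0, 0, 0, 0, 0, 0, 1])

```text
time_s: 4.0
tcp_pos: [0.517, 0.0687, 0.0655]
eef_rot: [-0.056, 0.998, -0.0, -0.001]
force: [-0.0, -0.8, 0.1]
grip_width: -0.0001
gripper_force: 0.0
```

Emit:
move_arm(increments=[0, 0, -0.1, 0, 0, 0, 1, 0, 0, -0.05, 0, 0, 0, 1, 0, 0, 0, 0, 0, 0, 1])

```text
time_s: 4.3
tcp_pos: [0.5177, 0.0688, 0.0621]
eef_rot: [-0.056, 0.998, -0.0, 0.0]
force: [-0.7, -1.2, 4.4]
grip_width: -0.0
gripper_force: 1.9
```

Emit:
move_arm(increments=[0, 0, -0.05, 0, 0, 0, 1, 0, 0, -0.05, 0, 0, 0, 1, 0, 0, 0, 0, 0, 0, 1, 0, 0, 0, 0, 0, 0, 1])

```text
time_s: 4.7
tcp_pos: [0.5178, 0.0688, 0.0593]
eef_rot: [-0.056, 0.998, 0.0, 0.001]
force: [-0.6, 0.3, 7.4]
grip_width: -0.0002
gripper_force: 3.5
```

Emit:
move_arm(increments=[0.1, 0.011, 0, 0, 0, 0, 1, 0.1, 0.011, 0, 0, 0, 0, 1, 0.1, 0.011, 0, 0, 0, 0, 1, 0.1, 0.011, 0, 0, 0, 0, 1, 0.1, 0.011, 0, 0, 0, 0, 1])

```text
time_s: 5.2
tcp_pos: [0.532, 0.0704, 0.0588]
eef_rot: [-0.056, 0.998, -0.0, -0.001]
force: [-5.0, -1.2, 7.0]
grip_width: -0.0001
gripper_force: 3.7
```

Emit:
move_arm(increments=[0.1, 0.011, 0, 0, 0, 0, 1, 0.1, 0.011, 0, 0, 0, 0, 1, 0.1, 0.011, 0, 0, 0, 0, 1, 0.1, 0.011, 0, 0, 0, 0, 1, 0.1, 0.011, 0, 0, 0, 0, 1])

```text
time_s: 5.7
tcp_pos: [0.547, 0.072, 0.0589]
eef_rot: [-0.056, 0.998, -0.0, -0.001]
force: [-5.5, 0.4, 6.4]
grip_width: -0.0
gripper_force: 3.7
```

Run:
```python
from h import *
c=snap('scene'); im=cv2.convertScaleAbs(c['image'][150:270,190:350,::-1],alpha=1.3)
cv2.imwrite('pics/mid.png',cv2.resize(im,None,fx=4.5,fy=4.5,interpolation=cv2.INTER_CUBIC))
```

```text
(no output)
```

View pics/mid.png

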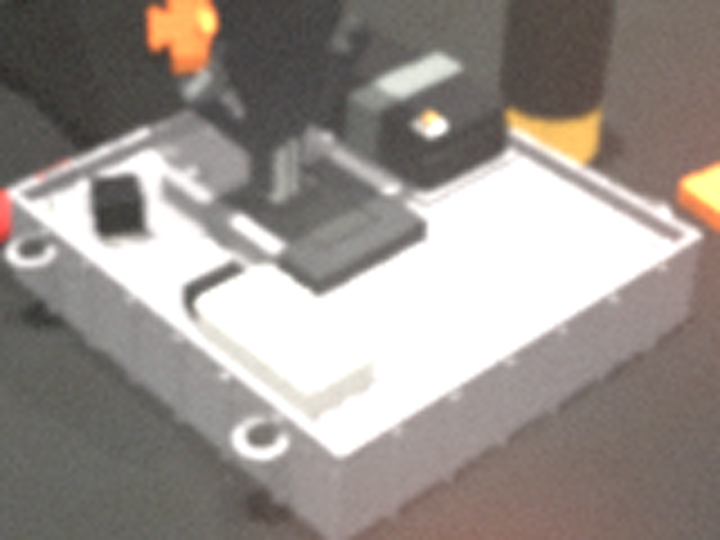

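The cover now projects about 25 mm past the rail ends (front corner at (320,290)). The bystanders haven't moved, so I keep pushing.

Emit:
move_arm(increments=[0.14, 0.016, 0, 0, 0, 0, 1, 0.14, 0.016, 0, 0, 0, 0, 1, 0.14, 0.016, 0, 0, 0, 0, 1, 0.14, 0.016, 0, 0, 0, 0, 1, 0.14, 0.016, 0, 0, 0, 0, 1, 0.14, 0.016, 0, 0, 0, 0, 1, 0.14, 0.016, 0, 0, 0, 0, 1, 0.14, 0.016, 0, 0, 0, 0, 1, 0.14, 0.016, 0, 0, 0, 0, 1, 0.14, 0.016, 0, 0, 0, 0, 1])

```text
time_s: 6.75
tcp_pos: [0.5891, 0.0768, 0.0589]
eef_rot: [-0.056, 0.998, -0.0, -0.001]
force: [-5.5, -0.9, 5.8]
grip_width: -0.0002
gripper_force: 3.7
```

Emit:
move_arm(increments=[0.14, 0.016, 0, 0, 0, 0, 1, 0.14, 0.016, 0, 0, 0, 0, 1, 0.14, 0.016, 0, 0, 0, 0, 1, 0.14, 0.016, 0, 0, 0, 0, 1, 0.14, 0.016, 0, 0, 0, 0, 1, 0.14, 0.016, 0, 0, 0, 0, 1, 0.14, 0.016, 0, 0, 0, 0, 1, 0.14, 0.016, 0, 0, 0, 0, 1, 0.14, 0.016, 0, 0, 0, 0, 1, 0.14, 0.016, 0, 0, 0, 0, 1, 0.1, 0.011, 0, 0, 0, 0, 1, 0, 0, 0, 0, 0, 0, 1])

```text
time_s: 7.95
tcp_pos: [0.6344, 0.082, 0.059]
eef_rot: [-0.056, 0.998, -0.0, -0.0]
force: [-3.1, -0.1, 7.3]
grip_width: -0.0001
gripper_force: 3.6
```

Emit:
move_arm(increments=[-0.01, 0, 0.07, 0, 0, 0, 1, -0.02, 0, 0.07, 0, 0, 0, 1, -0.03, 0, 0.1, 0, 0, 0, 1, 0, 0, 0.3, 0, 0, 0, 1, 0, 0, 0.8, 0, 0, 0, 1, 0, 0, 0.9, 0, 0, 0, 1, 0, 0, 0.9, 0, 0, 0, 1, 0, 0, 0.9, 0, 0, 0, 1, 0, 0, 0.9, 0, 0, 0, 1])

```text
time_s: 8.85
tcp_pos: [0.6323, 0.082, 0.2085]
eef_rot: [-0.056, 0.998, 0.0, -0.0]
force: [-0.4, 0.1, 0.6]
grip_width: 0.0002
gripper_force: 0.0
```

Emit:
move_arm(increments=[-0.5, 0, 0.3, 0, 0, 0, 1, -0.9, 0, 0, 0, 0, 0, 1, -0.9, 0, 0, 0, 0, 0, 1, -0.9, 0, 0, 0, 0, 0, 1, -0.9, 0, 0, 0, 0, 0, 1, -0.9, 0, 0, 0, 0, 0, 1, -0.9, 0, 0, 0, 0, 0, 1, -0.9, 0, 0, 0, 0, 0, 1, -0.5, 0, 0, 0, 0, 0, 1, 0, 0, 0, 0, 0, 0, 1, 0, 0, 0, 0, 0, 0, 1])

```text
time_s: 9.95
tcp_pos: [0.414, 0.082, 0.2165]
eef_rot: [-0.056, 0.998, 0.0, 0.0]
force: [0.6, 0.8, 0.3]
grip_width: 0.0
gripper_force: 0.0
```

Run:
```python
from h import *
c=snap('scene'); im=cv2.convertScaleAbs(c['image'][150:270,190:350,::-1],alpha=1.2)
a=cv2.resize(im,(400,300),interpolation=cv2.INTER_CUBIC)
c=snap('top'); im=c['image'][125:260,185:315,::-1]
b=cv2.resize(im,None,fx=4.4,fy=4.4,interpolation=cv2.INTER_CUBIC)[:594,:400]
b=cv2.resize(c['image'][125:260,185:315,::-1],(390,405),interpolation=cv2.INTER_CUBIC)
o=np.zeros((405,790,3),np.uint8);o[:300,:400]=a;o[:,400:]=b
cv2.imwrite('pics/end.png',o); print(manip.get_obs()['force'])
```

```text
[-0.20478599 -0.18755899  0.70433332]
```

View pics/end.png

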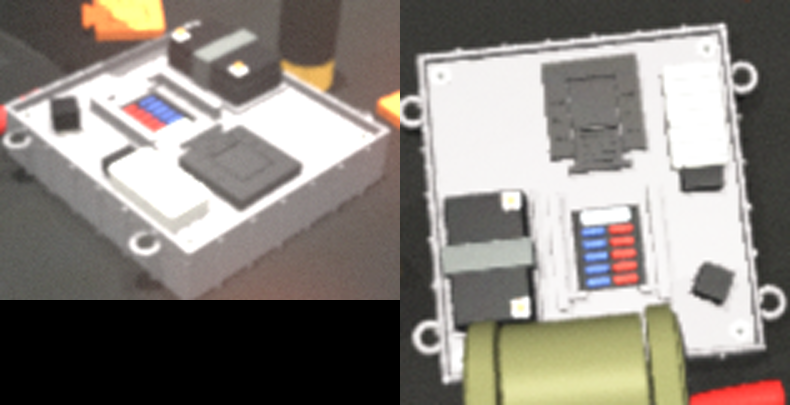

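The cover lies flat beyond the rails: its far corners are at (543,63) and (636,55), the tab end is at y≈172, and the rail ends are at about y=190. One numeric check, then I hand in.

Run:
```python
from h import *
T=load('top');r=np.exp(.112j);t=.5474+.072j;q=[]
for p in((143,63),(236,55),(172,170),(232,165)):
    w=ptz(T,p[0]/3+185,p[1]/3+125,.064);z=(w[0]+1j*w[1]-t)/r;q.append(z);print(np.round(z*1e3,1),pt(T,p[0]/3+185,p[1]/3+125+(2 if p[1]<100 else -3))[2].round(4))
x=np.mean([z.real for z in q[:2]])-.05;print(x)
if .103<x<.13: print(manip.finish_job())
```

```text
(167.2+41.3j) 0.0615
(165.8-40.3j) 0.0624
(69.5+25.2j) 0.0505
(68.5-26.7j) 0.0496
0.11647155252002041
the job is handed in; nothing more can be done
None
```

The cover is unlatched and pushed off its rails: by camera it lies flat on the deck at about 116 mm along the tray's x (allowed range 98 to 135 mm), with no bystander visibly disturbed. The job was handed in at about 10 s of the 32 s, and the hand-in gave no verdict.

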